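# Open the sprung pot clamp and hold it at the mark

## Robot

A 7-joint arm with a two-finger parallel gripper is mounted at the origin on the work surface. World frame = base frame: x ahead of the robot, y to its left, z up, the work surface at z = 0. Lengths are in m, angles in rad, forces in N, time in s.
With the tool pointing down it reaches from about 0.4 to 0.875 m from the base axis. Payload 6.5 kg.
Tool frame: the origin (TCP) lies on the centre line of the jaws, within the pads' length; the fingertips stand 22 mm ahead of it and the grasp point (between the pads) lies 3 mm ahead of it (r.tcp_to_tips is the distance from the TCP to the fingertips, in m); z points along the fingers, x is the direction in which the jaws open and shut, and the axes are right-handed (so a half turn about z gives the same grasp; the last joint's range is limited). The gripper opens to 88 mm and grips with 3 to 60 N. Pads are 18 mm wide; open, the fingers measure 123 mm over their backs; the gripper's body (75 mm by 187 mm) begins 45 mm behind the grasp point.
Start: joints at [-0.066, 0.536, -0.004, 1.538, 0.003, 1.067, -0.071], TCP at [0.65, 0, 0.261] pointing down, gripper open.
Joint ranges: [-2.7, 2.7], [-0.37, 2.16], [-1.27, 1.26], [0.24, 2.4], [-1.31, 4.45], [0.19, 1.91], [-2.76, 2.76]. Speed limits (rad/s): [2.39, 2.39, 3.14, 3.14, 3.14, 3.14, 3.14].

## Interface

Orientations are given as [roll, pitch, yaw] about the fixed x, y, z axes, in that order (R = Rz(yaw) Ry(pitch) Rx(roll)).
In Python, from workcell import r, vision, workorder, trace, spot_point gives the robot as it stands.
- The arm moves only by the tool send_rows, never from a script. Its argument "plan" is a list of rows, each an object of numbers: "dx", "dy", "dz": the shift along the tool's x, y, z as a fraction of full scale; "rx", "ry", "rz": the turn, a rotation vector about the tool's x, y, z as a fraction of full scale; "jaw": the opening, from 0 (shut) to 1 (fully open). A call has 1 to 5 rows; each row is the pose to reach, as a shift and turn from the pose measured when the call began, along the tool's axes at that moment; what a row does not reach only later rows make up. Full scale, the value 1, is 40 cm for a shift and 30 degrees for a turn. A row lasts 1/8 s, in which the tool goes at most 62.5 mm and 10.7 degrees, less where a joint would pass 70% of its speed; a pose out of reach is approached as far as the arm can. A call with a number of a shift or a turn outside -1 to 1 is refused whole. A call with a gripper value outside its range is refused whole. The fingers move at their own pace and stop on an object; the grip force is fixed at half the most. Time passes only in rows, so rows that repeat a pose let the fingers close. It gives the time, the measured TCP pose, the force and the opening at its end, in the units of the state.
- r.state(): the state, without advancing time (a new reading comes with each control period).
- vision.grab_frame(name): name is "scene" or "side" or "wrist"; returns the picture (400x640x3 uint8, red, green, blue); there is no depth.
- vision.camera_info(name): a dict with "mtx" (3x3 intrinsics, pixels), "pose" (4x4, takes a point from camera to world coordinates); the wrist camera has in their place "hand_eye" (4x4, takes a point from camera to tool coordinates, whose origin is the TCP and whose axes are the tool frame's). Camera axes: x right, y up, looking along -z (the intrinsics and any distortion apply to the point x, -y, -z); pixel columns grow to the right and rows downward; lengths in m; the calibration is good to about 2 mm. A picture is of the moment at which its call begins: read the wrist's pose just before it. camera_info takes no time and is no camera call.
- workorder.job_done(): hands the job in, once; it reports no verdict.
Trained networks look in the newest picture that a camera, given by its name, has taken for a name from the list of things; names that differ only in an ending like _2 or _b are one class to them, and where a whole thing is asked for, a point or a joint stands for the part that bears it (a point fixed in the world has none). Each returns a list of dicts, best first, with "confidence" (0 to 1); they miss things now and then, are a little off and sometimes report something else, mostly with a low value. They report only what shows in the picture. A call takes as long as a camera call.
- trace(query, camera): "mask" (400x640 bool, what is visible of it) and "extent" ([centre column, centre row, width, height] in pixels, round what is visible of it).
- spot_point(query, camera): "centre" ([column, row] in pixels: a listed point, or the origin of a listed thing).
The state is a dict: "t": time; "joint_pos": joint angles; "dq": joint speeds; "joint_torque": joint torques, N m; "tcp_pos": TCP position; "eef_rot": TCP orientation; "force": force on the tool from outside, world axes, zero at the start; "wrist_torque": the same for the moment, N m; "gripper_width": opening from 0.0 (shut) to 1.0 (fully open).
Only numpy, scipy, OpenCV 4.12 (cv2) and the standard library are available. Lean on these libraries where they do the work, as an engineer would, in place of code of your own. Each camera call takes 0.05 s, during which the arm holds its last target. There are 200 camera calls.

## Task

Open the sprung pot clamp on the planter shelf so that I can set a pot in it: first press the yellow catch lever down until it clicks and stays down by itself and take the hand off it, then pull the red grip towards you, out against its spring, until the black pointer stands inside the orange mark. Keep holding the grip there: the job finishes while you are still holding it with the pointer in the mark and the catch down. Do not disturb the terracotta saucer, the steel spoon, the blue scraper or the carry box.

Things in the scene. Friction and masses are not known exactly. Their poses are not given: they have to be found in the camera images.
- clamp: Pot clamp: galvanised plate 310x240x8 mm, fixed on the shelf at a new place and yaw (up to 0.3 rad) each time; fixed green jaw 76 mm high at its +x end. Origin on the shelf on the centre line, x from the red grip to the fixed jaw, y to the yellow lever's side, z up. 'C' below: this frame, mm. Black detent housing 34x22, top 44, at C(-99,133).
- jaw: Sliding green jaw (76 mm high), carriage, rod, red grip and pointer in one. Axes as the clamp, origin at the clamp's origin when home. Slides along C -x only, 0 to 80 mm. A spring pulls it home: 4 N at home plus 80 N/m; let go, it returns. While the catch is up its tooth blocks it after about 4 mm.
- grip (a point): Point on the axis of the red upright grip, 20 mm below its top; home C(-75,0,66). The grip is a block 22 (C x) by 26 (C y) mm, from 22 to 86 mm above the shelf, on the end of a 12 mm rod at height 30 that runs +x to the carriage. Free around it: carriage 64 mm away on +x, lever pad 62 mm from its +y face, on -y nothing above 25 mm for 100 mm.
- pointer (a point): The tip of the thin black pointer bar (5 mm wide along clamp x) on the jaw, over the white scale strip on the -y side. Home at clamp-frame (20, -75, 22.5) mm. Moves with the jaw.
- mark (a point): Centre of the top of the orange mark, a flat clip 16 (C x) by 40 (C y) mm on the white scale strip, top at height 20.5. Set 30 to 58 mm on the -x side of the pointer's home, differently each time; it stays put. The jaw is out right when pointer and mark agree along C x.
- catch: Yellow catch lever. Origin on its hinge, C(-20,95,30), hinge axis along C y; its z axis is upright when up. Pressed, the pad at its -x end goes down and the tooth at its +x end rises out of the jaw's way. A spring lifts it; the detent passes near 0.2 rad of lean and holds it from about 0.3; stop at 0.42 rad. Takes up to about 10 N at the pad.
- pad (a point): Centre of the top of the lever's yellow thumb pad, 44 mm (clamp x) x 40 mm (clamp y), 8 mm thick, nothing above it. Up: at clamp-frame (-104, 95, 75) mm. Held by the detent: about 27 mm lower and 10 mm further to -x; at the stop about 37 mm lower and 12 mm further to -x.
- saucer: Loose terracotta saucer, 112 mm across, 18 mm high; origin at the centre of its underside. To be left alone.
- spoon: Loose stainless spoon, about 180 mm long, lying flat beside the clamp. To be left alone.
- scraper: Loose blue scraper, about 260 mm long, lying flat between the clamp and the carry box. To be left alone.
- carrybox: Grey plastic carry box 200 x 140 x 110 mm with a blue hinged lid, fixed, beyond the scraper on the -y side of the clamp; origin at the centre of its underside.
- carrylid_handle (a point): The black knob on the carry box's blue hinged lid. The lid is to be left shut.

How it is judged:
On the way, in this order (a step that is already met when the one before it is completed fails the run):
1. the catch lever is down, held by its detent with nothing of the robot on it (angle between catch's own z axis and vertical above 0.26 rad and contact force between each of the arm, the fingers and catch below 0.1 N), for 0.2 s.
2. the jaw is held with the pointer in the mark (x of pointer in the frame of mark between -0.008 and 0.008 m and contact force between the fingers and jaw above 1.5 N), for 0.3 s.
At the end, for the whole second after the job is handed in: The fingers hold the jaw still (they press on it with more than 1.5 N, jaw slower than 20 mm/s) with the pointer's tip within 8 mm of the mark's centre along the clamp's x, inside the 16 mm wide mark, and the catch lever stays down (leaning more than 0.26 rad) with nothing of the robot touching it (all of step 1 and all of step 2 and linear speed of jaw below 0.02 m/s); the arm keeps its last pose, push and grip.
It fails at once if the saucer, spoon or scraper is shifted by more than 20 mm (distance of any of saucer, spoon, scraper from where it was at the start of the episode above 0.02 m).
It fails at once if the carry box's lid is opened (its knob shifts by more than 20 mm), or the box is hit with more than 15 N (distance of carrylid_handle from where it was at the start of the episode above 0.02 m or contact force between any of the arm, the fingers and carrybox above 15 N).
It also fails if it takes over 48 s, if anything falls off the work surface, if the arm or the gripper's body presses on something with over 40 N, if the wrist force passes 120 N, or if a joint passes its speed limit or range.

## Working session

There is one attempt and no reset: what is moved stays moved. The work goes in short steps, Python scripts to look and compute and a tool call to move; the robot and the scene stay as the last step left them, time stands still between calls to the robot, and variables do not carry over. Pictures are saved under pics/ and viewed, about 8 in all and at most 12, crops included, and the job is handed in when it is done.

Besides the shell and the picture viewer there is one more tool, called as name([rows], argument=value, ...), one row to a line, values as JSON. send_rows: Moves the arm, as the interface text tells. Its arguments: {"type":"object","properties":{"plan":{"type":"array"}},"required":["plan"]}

```bash
ls; mkdir -p pics
cat > h.py <<'E'
import numpy as np, cv2
from scipy.spatial.transform import Rotation as R
from workcell import r, vision, workorder, trace, spot_point
def cam(name):
    i=vision.camera_info(name); K=np.array(i['mtx'])
    if 'pose' in i: return K,np.array(i['pose']),i
    s=r.state(); T=np.eye(4); T[:3,:3]=R.from_euler('xyz',s['eef_rot']).as_matrix(); T[:3,3]=s['tcp_pos']
    return K,T@np.array(i['hand_eye']),i
def ray(c,px):
    K,P,i=c; d=i.get('dist',i.get('distortion'))
    u=cv2.undistortPoints(np.array([[px]],float),K,None if d is None else np.array(d,float))[0,0]
    return P[:3,3],P[:3,:3]@np.array([u[0],-u[1],-1])
def atz(c,px,z):
    o,v=ray(c,px); return o+v*(z-o[2])/v[2]
def proj(c,p):
    K,P,i=c; q=(np.linalg.inv(P)@np.r_[p,1])[:3]; q=K@np.array([q[0],-q[1],-q[2]]); return q[:2]/q[2]
E
python3 - <<'E'
from h import *
print(r.state())
Z=dict(grip=.066,pointer=.0225,mark=.0205,pad=.075,clamp=0,catch=.03,saucer=0,carrylid_handle=.12,spoon=0,scraper=0)
ims=[]
for n in ['scene','side','wrist']:
    c=cam(n); im=vision.grab_frame(n); cv2.imwrite(f'pics/{n}0.png',im[:,:,::-1]); ims.append(im)
    print(n,{k:v for k,v in c[2].items() if k not in('mtx','pose')},c[0].round(1).tolist(),c[1].round(3).tolist())
    for k,z in Z.items():
        l=spot_point(k,n)
        if l: print(k,np.round(l[0]['centre'],1),round(l[0]['confidence'],2),atz(c,l[0]['centre'],z).round(4))
cv2.imwrite('pics/both.png',cv2.resize(np.vstack(ims[:2]),(480,600))[:,:,::-1])
E
```

```text
pics
{'t': 0.0, 'joint_pos': array([-0.06618642,  0.53715576, -0.00445035,  1.53885415,  0.00262249,
        1.06729545, -0.07116179]), 'dq': array([ 0.00032446, -0.00062476, -0.00013709, -0.00098812, -0.00131251,
       -0.00019664,  0.00062531]), 'joint_torque': array([-1.69933578e-04, -5.70981932e+01,  9.90184285e-01, -2.51597965e+01,
       -5.62433247e-02,  1.80829730e-02,  2.02785413e-04]), 'tcp_pos': array([ 6.49429957e-01, -2.17292241e-05,  2.59853080e-01]), 'eef_rot': array([3.14145368e+00, 1.70134153e-03, 1.17351400e-04]), 'force': array([ 0.68787427,  0.04778677, -0.20784333]), 'wrist_torque': array([-0.04747448, -0.02157256, -0.01938225]), 'gripper_width': 1.001874975720013}
scene {} [[452.0, 0.0, 317.8], [0.0, 452.0, 202.2], [0.0, 0.0, 1.0]] [[-0.908, -0.325, 0.267, 0.95], [0.42, -0.726, 0.545, 0.668], [0.017, 0.607, 0.795, 1.039], [0.0, 0.0, 0.0, 1.0]]
grip [328.3 199.3] 0.88 [0.5936 0.0029 0.066 ]
pointer [286.2 202.4] 0.65 [ 0.6911 -0.0654  0.0225]
mark [303.5 192.8] 0.57 [ 0.6319 -0.0787  0.0205]
pad [358.9 213. ] 0.57 [0.5429 0.0833 0.075 ]
clamp [304.7 224.4] 0.9 [
[... 1150 characters left out ...]
,
         1.00000000e+00]])} [[293.6, 0.0, 319.9], [0.0, 293.6, 195.4], [0.0, 0.0, 1.0]] [[1.0, -0.0, -0.001, 0.65], [0.001, 0.963, 0.27, 0.07], [0.001, -0.27, 0.963, 0.384], [0.0, 0.0, 0.0, 1.0]]
grip [267.  182.9] 0.6 [ 0.5912 -0.0046  0.066 ]
pointer [350.2 220. ] 0.76 [ 0.6898 -0.0647  0.0225]
mark [311.9 224. ] 0.89 [ 0.6395 -0.0711  0.0205]
pad [216.4  95.5] 0.8 [0.5467 0.087  0.075 ]
clamp [332.  164.5] 0.6 [0.6661 0.0048 0.    ]
catch [302.1  88.1] 0.79 [0.6298 0.0975 0.03  ]
saucer [267.5 181.9] 0.4 [ 0.5798 -0.0187  0.    ]
carrylid_handle [348.4 336.7] 0.19 [ 0.6808 -0.1624  0.12  ]
spoon [303.   7.] 0.62 [0.6305 0.1878 0.    ]
scraper [308.3 269.3] 0.95 [ 0.6332 -0.1497 -0.    ]
```

View pics/wrist0.png

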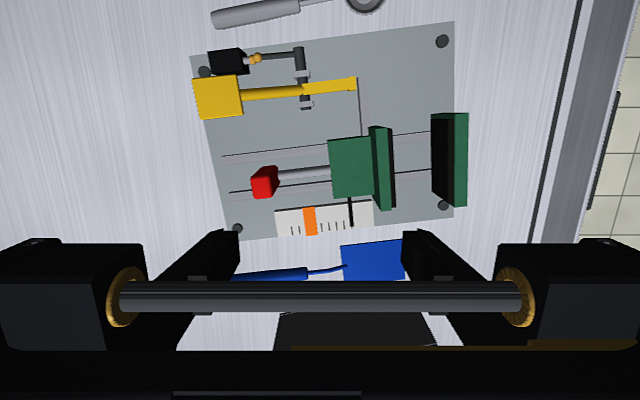

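View pics/both.png

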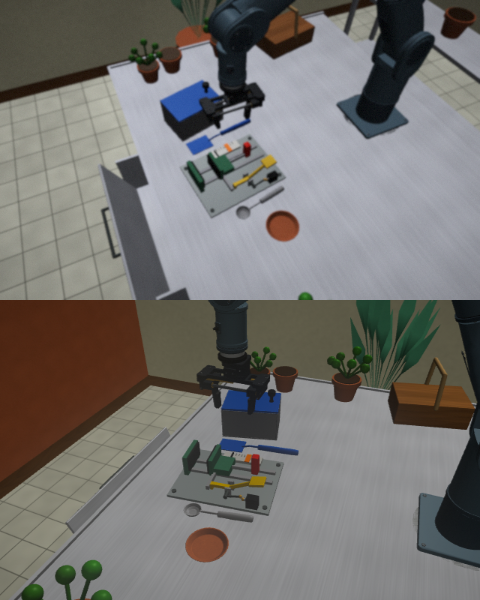

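Run:
```python
from h import *
from scipy.optimize import least_squares
C=np.array([[-75,0],[20,-75],[-104,95],[-20,95],[0,0]])/1e3
W=np.array([[.592,.000],[.690,-.065],[.543,.086],[.630,.0975],[.666,.008]])
f=lambda p:((np.array([[np.cos(p[2]),-np.sin(p[2])],[np.sin(p[2]),np.cos(p[2])]])@C.T).T+p[:2]-W).ravel()
s=least_squares(f,[.66,0,0],loss='soft_l1',f_scale=.003);print(s.x,(f(s.x)*1e3).round(1))
```

```text
[0.66290771 0.00734246 0.13953036] [-3.4 -3.1  3.1  0.9  3.7  1.  -0.1  1.1 -3.1 -0.7]
```

The wrist view shows the pad at (216,97), grip at (265,181), orange mark at (311,221) and pointer at (351,212). The scene and side views show the spoon and saucer on the lever's +y side, and the box and scraper on the -y side. Clamp yaw is about 0.14 rad. I'll go above the pad with the fingers shut.

send_rows([
  {"dx": -0.13, "dy": -0.1, "dz": 0.1, "rz": -0.13, "jaw": 0},
  {"dx": -0.265, "dy": -0.21, "dz": 0.2, "rz": -0.267, "jaw": 0},
  {"dx": -0.265, "dy": -0.21, "dz": 0.27, "rz": -0.267, "jaw": 0},
  {"dx": -0.265, "dy": -0.21, "dz": 0.27, "rz": -0.267, "jaw": 0},
  {"dx": -0.265, "dy": -0.21, "dz": 0.27, "rz": -0.267, "jaw": 0},
])

```text
invalid input at $.plan[0]: expected keys dx, dy, dz, rx, ry, rz, jaw
```

```bash
cat > look.py <<'E'
from h import *
import sys
Z=dict(grip=.066,pointer=.0225,mark=.0205,pad=.075,catch=.03)
s=r.state();print(s['t'],s['tcp_pos'].round(4),s['eef_rot'].round(3),s['force'].round(1),s['gripper_width'])
for n in ['wrist','scene','side']:
    c=cam(n); im=vision.grab_frame(n); cv2.imwrite(f'pics/{n}{sys.argv[1]}.png',im[:,:,::-1])
    for k,z in Z.items():
        l=spot_point(k,n)
        if l: print(n,k,np.round(l[0]['centre'],1),round(l[0]['confidence'],2),atz(c,l[0]['centre'],z).round(4))
E
python3 look.py 1
```

```text
1.65 [0.65   0.     0.2607] [3.142 0.    0.   ] [-1.  -0.2 -0.2] 1.0021090183291046
wrist grip [267.9 182. ] 0.82 [ 0.5922 -0.0035  0.066 ]
wrist pointer [348.4 218.7] 0.83 [ 0.6874 -0.0628  0.0225]
wrist mark [309.9 224.7] 0.89 [ 0.6369 -0.072   0.0205]
wrist pad [217.1  96.1] 0.56 [0.5473 0.0865 0.075 ]
wrist catch [303.3  87.8] 0.87 [0.6311 0.0979 0.03  ]
scene grip [329.1 200. ] 0.7 [0.5927 0.0059 0.066 ]
scene pointer [288.3 202.5] 0.8 [ 0.6858 -0.0627  0.0225]
scene mark [303.6 190.8] 0.44 [ 0.6287 -0.0854  0.0205]
scene pad [356.6 212.5] 0.61 [0.5477 0.0793 0.075 ]
scene catch [327.6 237. ] 0.96 [0.6368 0.0916 0.03  ]
side pointer [308.9 206.9] 0.74 [ 0.6919 -0.059   0.0225]
side mark [333.7 208.7] 0.62 [ 0.6324 -0.0767  0.0205]
side pad [342.9 241.7] 0.75 [0.5467 0.0894 0.075 ]
side catch [307.  249.4] 0.94 [0.6294 0.0942 0.03  ]
```

View pics/wrist1.png

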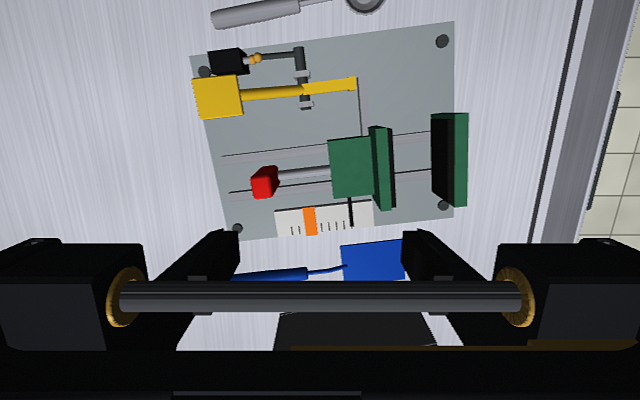

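The move was refused because every key is required, so the view hasn't changed (pad at (217,97)). Resending with all keys.

send_rows([
  {"dx": -0.13, "dy": -0.1, "dz": 0.1, "rx": 0, "ry": 0, "rz": -0.13, "jaw": 0},
  {"dx": -0.265, "dy": -0.21, "dz": 0.2, "rx": 0, "ry": 0, "rz": -0.267, "jaw": 0},
  {"dx": -0.265, "dy": -0.21, "dz": 0.27, "rx": 0, "ry": 0, "rz": -0.267, "jaw": 0},
  {"dx": -0.265, "dy": -0.21, "dz": 0.27, "rx": 0, "ry": 0, "rz": -0.267, "jaw": 0},
  {"dx": -0.265, "dy": -0.21, "dz": 0.27, "rx": 0, "ry": 0, "rz": -0.267, "jaw": 0},
])

```text
t: 3.18
tcp_pos: [0.5459, 0.0832, 0.154]
eef_rot: [3.141, -0.002, 0.139]
force: [-0.2, 1.0, 0.6]
gripper_width: 0.455
```

```bash
python3 look.py 2
```

```text
3.175 [0.5459 0.0832 0.154 ] [ 3.141e+00 -2.000e-03  1.390e-01] [-0.2  1.   0.6] 0.45470832257464966
wrist grip [353.5 314.1] 0.95 [ 0.5871 -0.0051  0.066 ]
wrist mark [385.6 345.1] 0.55 [ 0.6385 -0.0725  0.0205]
wrist pad [324.3 210.4] 0.59 [0.5489 0.0858 0.075 ]
wrist catch [418.  194.6] 0.9 [0.6311 0.0966 0.03  ]
scene grip [328.4 195.5] 0.95 [ 0.5877 -0.0089  0.066 ]
scene pointer [302.  192.1] 0.71 [ 0.6355 -0.0814  0.0225]
scene mark [302.  190.9] 0.53 [ 0.6331 -0.0869  0.0205]
scene pad [357.4 216.8] 0.59 [0.5523 0.0925 0.075 ]
scene catch [329.2 238.3] 0.87 [0.6347 0.097  0.03  ]
side grip [339.9 216.7] 0.93 [0.5866 0.0014 0.066 ]
side mark [331.9 210.7] 0.48 [ 0.6336 -0.0675  0.0205]
side pad [344.  238.7] 0.72 [0.5479 0.0795 0.075 ]
side catch [308.2 248.4] 0.58 [0.6283 0.0903 0.03  ]
```

View pics/wrist2.png

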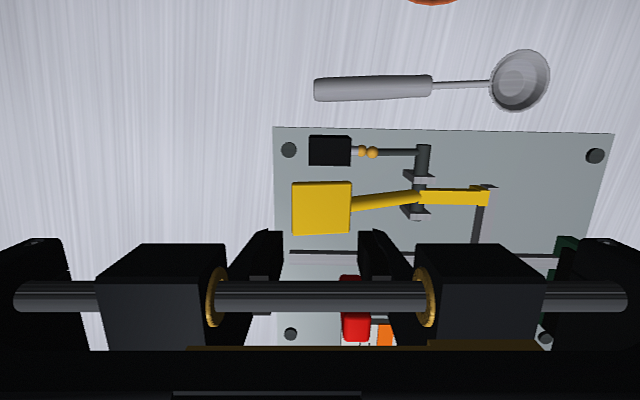

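The pad centre is at about (322,208) and the fingers are above it, still closing. Now I'll press.

send_rows([
  {"dx": -0.01, "dy": -0.005, "dz": 0.04, "rx": 0, "ry": 0, "rz": 0, "jaw": 0},
  {"dx": -0.01, "dy": -0.005, "dz": 0.08, "rx": 0, "ry": 0, "rz": 0, "jaw": 0},
  {"dx": -0.01, "dy": -0.005, "dz": 0.12, "rx": 0, "ry": 0, "rz": 0, "jaw": 0},
  {"dx": -0.012, "dy": -0.005, "dz": 0.16, "rx": 0, "ry": 0, "rz": 0, "jaw": 0},
  {"dx": -0.015, "dy": -0.005, "dz": 0.2, "rx": 0, "ry": 0, "rz": 0, "jaw": 0},
])

```text
t: 4.7
tcp_pos: [0.5367, 0.085, 0.0713]
eef_rot: [3.141, 0.002, 0.14]
force: [-0.5, 0.2, 0.4]
gripper_width: 0.003
```

```bash
python3 look.py 3 | grep -v mark
```

```text
4.7 [0.5367 0.085  0.0713] [3.141e+00 2.000e-03 1.400e-01] [-0.5  0.2  0.4] 0.0033093616478735476
wrist catch [475.9 234.7] 0.91 [0.6301 0.0975 0.03  ]
scene grip [329.7 197.2] 0.78 [ 0.587  -0.0021  0.066 ]
scene pointer [284.2 201. ] 0.9 [ 0.6944 -0.0723  0.0225]
scene pad [356.8 217.5] 0.57 [0.5548 0.0939 0.075 ]
scene catch [326.8 239.1] 0.81 [0.6416 0.0967 0.03  ]
side pad [348.5 252.6] 0.78 [0.5242 0.117  0.075 ]
side catch [304.8 246.1] 0.88 [0.6384 0.086  0.03  ]
```

send_rows([
  {"dx": 0, "dy": 0, "dz": 0.015, "rx": 0, "ry": 0, "rz": 0, "jaw": 0},
  {"dx": 0, "dy": 0, "dz": 0.025, "rx": 0, "ry": 0, "rz": 0, "jaw": 0},
  {"dx": 0, "dy": 0, "dz": 0.025, "rx": 0, "ry": 0, "rz": 0, "jaw": 0},
])

```text
t: 5.98
tcp_pos: [0.5372, 0.0851, 0.0622]
eef_rot: [3.141, 0.001, 0.14]
force: [-1.5, 0.1, 2.7]
gripper_width: 0.008
```

send_rows([
  {"dx": 0, "dy": 0, "dz": -0.1, "rx": 0, "ry": 0, "rz": 0, "jaw": 0},
  {"dx": 0, "dy": 0.0, "dz": -0.2, "rx": 0, "ry": 0, "rz": 0, "jaw": 1},
  {"dx": 0.05, "dy": 0.1, "dz": -0.25, "rx": 0, "ry": 0, "rz": 0, "jaw": 1},
  {"dx": 0.08, "dy": 0.15, "dz": -0.25, "rx": 0, "ry": 0, "rz": 0, "jaw": 1},
  {"dx": 0.08, "dy": 0.15, "dz": -0.25, "rx": 0, "ry": 0, "rz": 0, "jaw": 1},
])

```text
t: 6.6
tcp_pos: [0.5776, 0.0284, 0.161]
eef_rot: [3.141, 0.002, 0.136]
force: [-1.4, 0.3, -0.6]
gripper_width: 0.438
```

```bash
python3 look.py 4; python3 -c "
import cv2,numpy as np
a=cv2.imread('pics/wrist4.png');b=cv2.resize(cv2.imread('pics/side4.png')[150:300,230:420],(640,505));cv2.imwrite('pics/c4.png',cv2.resize(np.vstack([a,b]),(424,600)))"
```

```text
6.6 [0.5776 0.0284 0.161 ] [3.141e+00 2.000e-03 1.360e-01] [-1.4  0.3 -0.6] 0.43840852841544986
wrist grip [328.8 244.3] 0.62 [ 0.5889 -0.0026  0.066 ]
wrist pad [278.4 124.4] 0.83 [0.5403 0.0864 0.075 ]
wrist catch [393.8 124.8] 0.58 [0.6308 0.0969 0.03  ]
scene grip [329.  197.9] 0.89 [ 0.5898 -0.0007  0.066 ]
scene pointer [284.9 200.3] 0.77 [ 0.6916 -0.0739  0.0225]
scene mark [302.1 192.1] 0.63 [ 0.6346 -0.0827  0.0205]
scene pad [358.6 217.8] 0.8 [0.5509 0.0967 0.075 ]
scene catch [325.9 238.2] 0.61 [0.6426 0.0931 0.03  ]
side grip [339.2 216.3] 0.62 [0.5887 0.0006 0.066 ]
side pointer [306.9 208.5] 0.78 [ 0.6939 -0.0512  0.0225]
side mark [335.1 209.6] 0.44 [ 0.6278 -0.0745  0.0205]
side pad [348.4 251.8] 0.75 [0.5252 0.1148 0.075 ]
side catch [307.2 249. ] 0.84 [0.6296 0.0929 0.03  ]
```

View pics/c4.png

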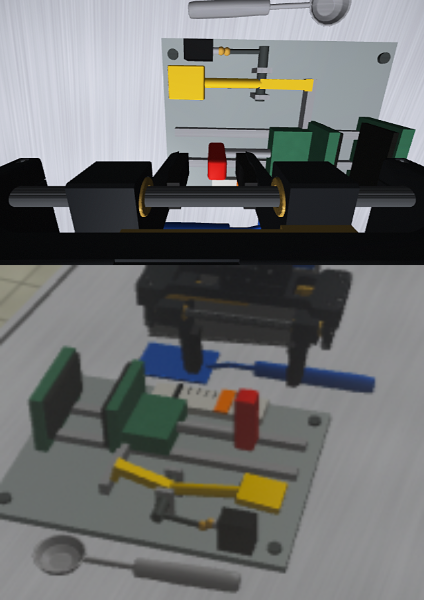

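The lever stays down: the pad is lower in the side view ((348,252), was (343,242)) and the tooth end is raised. The grip is at (0.589,-0.001). I'll open over it, then go down.

send_rows([
  {"dx": 0.018, "dy": 0.077, "dz": 0, "rx": 0, "ry": 0, "rz": -0.01, "jaw": 1},
  {"dx": 0.018, "dy": 0.077, "dz": 0, "rx": 0, "ry": 0, "rz": -0.01, "jaw": 1},
  {"dx": 0.018, "dy": 0.077, "dz": 0.05, "rx": 0, "ry": 0, "rz": -0.01, "jaw": 1},
  {"dx": 0.018, "dy": 0.077, "dz": 0.15, "rx": 0, "ry": 0, "rz": -0.01, "jaw": 1},
  {"dx": 0.018, "dy": 0.077, "dz": 0.23, "rx": 0, "ry": 0, "rz": -0.01, "jaw": 1},
])

```text
t: 8.12
tcp_pos: [0.5882, 0.0016, 0.069]
eef_rot: [-3.141, 0.002, 0.146]
force: [0.8, -0.4, 0.6]
gripper_width: 0.999
```

send_rows([
  {"dx": 0, "dy": 0, "dz": 0, "rx": 0, "ry": 0, "rz": 0, "jaw": 0},
  {"dx": 0, "dy": 0, "dz": 0, "rx": 0, "ry": 0, "rz": 0, "jaw": 0},
  {"dx": 0, "dy": 0, "dz": 0, "rx": 0, "ry": 0, "rz": 0, "jaw": 0},
  {"dx": 0, "dy": 0, "dz": 0, "rx": 0, "ry": 0, "rz": 0, "jaw": 0},
  {"dx": 0, "dy": 0, "dz": 0, "rx": 0, "ry": 0, "rz": 0, "jaw": 0},
])

```text
t: 8.75
tcp_pos: [0.5885, 0.0016, 0.0696]
eef_rot: [-3.141, 0.001, 0.146]
force: [-0.2, -0.6, -0.6]
gripper_width: 0.46
```

```bash
python3 look.py 5; python3 -c "
import cv2,numpy as np
a=cv2.imread('pics/wrist5.png');b=cv2.resize(cv2.imread('pics/side5.png')[150:300,230:420],(640,505));cv2.imwrite('pics/c5.png',cv2.resize(np.vstack([a,b]),(424,600)))"
```

```text
8.75 [0.5885 0.0016 0.0696] [-3.141e+00  1.000e-03  1.460e-01] [-0.2 -0.6 -0.6] 0.4597990457791308
wrist grip [319.2 276.7] 0.79 [ 0.589  -0.0049  0.066 ]
wrist mark [372.7 336.4] 0.81 [ 0.6371 -0.0735  0.0205]
wrist pad [235.5  68.2] 0.96 [0.5447 0.0824 0.075 ]
wrist catch [426.1  79. ] 0.56 [0.6303 0.096  0.03  ]
scene grip [330.5 198. ] 0.86 [0.5862 0.0013 0.066 ]
scene pointer [287.7 202.9] 0.91 [ 0.6879 -0.0621  0.0225]
scene pad [358.6 219.4] 0.68 [0.5533 0.1012 0.075 ]
scene catch [327.5 236.2] 0.97 [0.636  0.0892 0.03  ]
side grip [336.8 215.9] 0.69 [0.5943 0.0012 0.066 ]
side pointer [308.9 206.8] 0.71 [ 0.692  -0.0593  0.0225]
side pad [348.  249.8] 0.58 [0.528  0.1094 0.075 ]
side catch [307.  246.9] 0.7 [0.6328 0.0867 0.03  ]
```

View pics/c5.png

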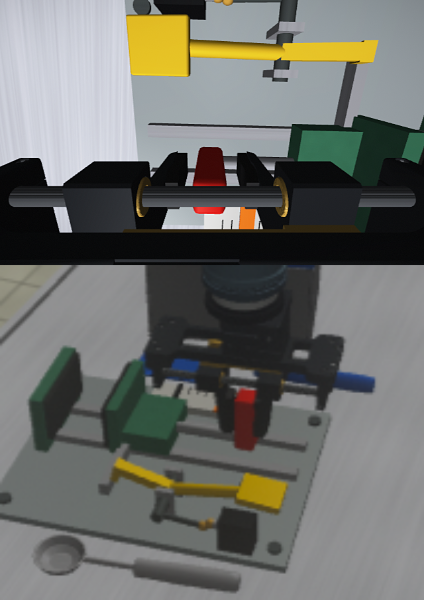

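The fingers straddle the red grip: in the side crop the grip is at about (245,420) between the fingers, clear of the lever. I'll close fully, then pull most of the way.

send_rows([
  {"dx": 0, "dy": 0, "dz": 0, "rx": 0, "ry": 0, "rz": 0, "jaw": 0},
  {"dx": 0, "dy": 0, "dz": 0, "rx": 0, "ry": 0, "rz": 0, "jaw": 0},
  {"dx": 0, "dy": 0, "dz": 0, "rx": 0, "ry": 0, "rz": 0, "jaw": 0},
  {"dx": 0, "dy": 0, "dz": 0, "rx": 0, "ry": 0, "rz": 0, "jaw": 0},
  {"dx": 0, "dy": 0, "dz": 0, "rx": 0, "ry": 0, "rz": 0, "jaw": 0},
])

```text
t: 10.28
tcp_pos: [0.5871, 0.0015, 0.0689]
eef_rot: [-3.141, 0.004, 0.145]
force: [-3.1, -0.4, 3.9]
gripper_width: 0.244
```

send_rows([
  {"dx": -0.02, "dy": 0, "dz": 0, "rx": 0, "ry": 0, "rz": 0, "jaw": 0},
  {"dx": -0.04, "dy": 0, "dz": 0, "rx": 0, "ry": 0, "rz": 0, "jaw": 0},
  {"dx": -0.07, "dy": 0, "dz": 0, "rx": 0, "ry": 0, "rz": 0, "jaw": 0},
  {"dx": -0.11, "dy": 0, "dz": 0, "rx": 0, "ry": 0, "rz": 0, "jaw": 0},
  {"dx": -0.11, "dy": 0, "dz": 0, "rx": 0, "ry": 0, "rz": 0, "jaw": 0},
])

```text
t: 10.9
tcp_pos: [0.5445, -0.0037, 0.069]
eef_rot: [-3.14, -0.0, 0.146]
force: [6.3, 3.5, -9.7]
gripper_width: 0.247
```

```bash
python3 look.py 6; python3 -c "
import cv2,numpy as np
a=cv2.imread('pics/scene6.png');a=cv2.resize(a[150:270,240:400],(533,400));b=cv2.resize(cv2.imread('pics/wrist6.png')[250:400,260:500],(533,333));cv2.imwrite('pics/c6.png',cv2.resize(np.vstack([a,b]),(436,600)))"
```

```text
10.9 [ 0.5445 -0.0037  0.069 ] [-3.14  -0.     0.146] [ 6.3  3.5 -9.7] 0.2467386176953375
wrist grip [319.2 276.5] 0.97 [ 0.545  -0.0098  0.066 ]
wrist pad [335.   69.4] 0.59 [0.5374 0.082  0.075 ]
wrist catch [509.6  81. ] 0.75 [0.6293 0.096  0.03  ]
scene grip [341.  189.6] 0.77 [ 0.5468 -0.0134  0.066 ]
scene pointer [299.3 195.2] 0.79 [ 0.6471 -0.0741  0.0225]
scene mark [301.3 194.2] 0.51 [ 0.6398 -0.0766  0.0205]
scene pad [360.2 217.7] 0.73 [0.5469 0.0981 0.075 ]
scene catch [327.3 238.1] 0.93 [0.6391 0.0944 0.03  ]
side grip [357.7 218.1] 0.55 [ 0.5471 -0.0083  0.066 ]
side pointer [324.3 208.8] 0.95 [ 0.653  -0.0655  0.0225]
side mark [333.3 209.5] 0.51 [ 0.6321 -0.0733  0.0205]
side pad [345.6 250.2] 0.84 [0.5322 0.1123 0.075 ]
side catch [306.6 247.9] 0.64 [0.6323 0.09   0.03  ]
```

View pics/c6.png

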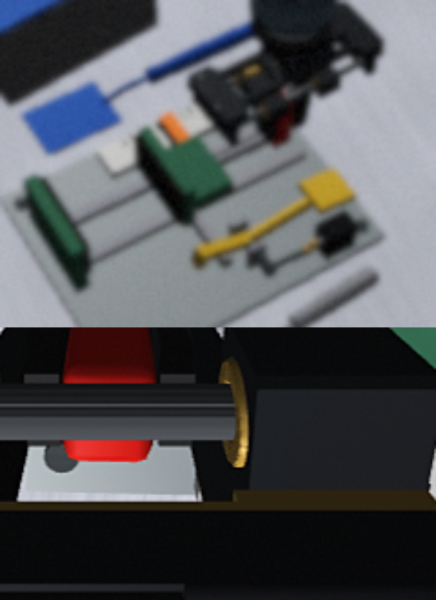

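The scene crop shows the jaw out with the pointer just on the +x side of the orange clip, and the lever still down. Next I'll measure the remaining distance by colour.

```bash
cat > m.py <<'E'
from h import *
import sys
ex=np.array([np.cos(.143),np.sin(.143)])
def mk(f,cn,c):
    im=cv2.imread(f); h=cv2.cvtColor(im,cv2.COLOR_BGR2HSV)
    m=cv2.inRange(h,(5,150,120),(17,255,255)); n,l,st,ce=cv2.connectedComponentsWithStats(m)
    for i in range(1,n):
        if st[i,4]>12:
            w=atz(c,ce[i],.0205)
            if abs(w[0]-.635)<.03 and abs(w[1]+.07)<.03: print(f,ce[i].round(1),st[i],w.round(4),'cx',(w[:2]@ex).round(4))
for n in '04':
  for cn in ['side','scene']: mk(f'pics/{cn}{n}.png',cn,cam(cn))
K,P,i=cam('wrist'); T=np.eye(4);T[:3,:3]=R.from_euler('xyz',[3.1415,0,0]).as_matrix();T[:3,3]=[.65,0,.2607]
c=(K,T@np.array(i['hand_eye']),i); mk('pics/wrist1.png','wrist',c)
im=cv2.imread('pics/wrist1.png',0)
for row in (202,208,214,220,225):
    x=338+np.argmin(im[row,338:364].astype(int)); w=np.clip(150-im[row,x-3:x+4].astype(float),0,None); x=(np.arange(x-3,x+4)*w).sum()/w.sum()
    p=atz(c,[x,row],.0225); print(row,x.round(1),p.round(4),'cx',(p[:2]@ex).round(4))
a=cv2.imread('pics/side6.png')[175:245,285:365]; b=cv2.imread('pics/scene6.png')[165:235,265:345]
cv2.imwrite('pics/c7.png',np.hstack([cv2.resize(x,(400,350),interpolation=2) for x in (a,b)]))
E
python3 m.py
```

```text
pics/side0.png [330.5 210.4] [326 206  10  10  63] [ 0.6374 -0.0674  0.0205] cx 0.6213
pics/scene0.png [303.8 196.7] [300 192   9  10  40] [ 0.6368 -0.0653  0.0205] cx 0.621
pics/side4.png [330.4 210.5] [326 206  10  10  63] [ 0.6373 -0.0671  0.0205] cx 0.6213
pics/scene4.png [304.  196.8] [300 193   9   9  38] [ 0.6366 -0.0646  0.0205] cx 0.6209
pics/wrist1.png [309.7 220.9] [302 207  16  29 331] [ 0.6369 -0.0666  0.0205] cx 0.6209
202 348.1 [ 0.6865 -0.0401  0.0225] cx 0.6738
208 350.0 [ 0.6892 -0.0482  0.0225] cx 0.6753
214 350.4 [ 0.69   -0.0564  0.0225] cx 0.675
220 350.9 [ 0.6909 -0.0647  0.0225] cx 0.6746
225 351.4 [ 0.6918 -0.0717  0.0225] cx 0.6745
```

View pics/c7.png

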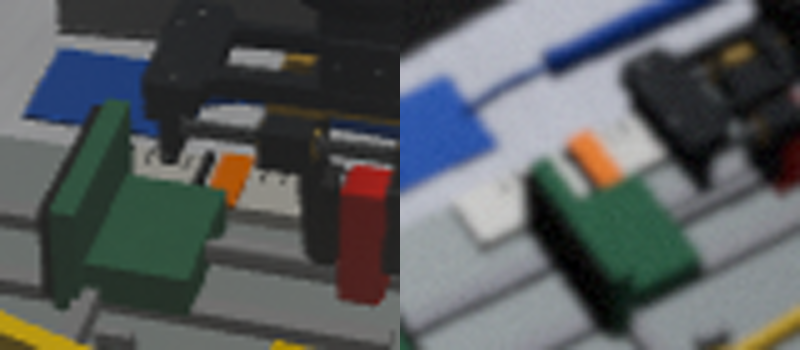

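The side crop shows the pointer at full-frame (325.6,209), and the mark's centre about 27 crop px further, roughly 12 mm. The wrist estimate agrees: 53.7 mm from home less about 43 mm pulled. I'll pull 11 mm more.

send_rows([
  {"dx": -0.01, "dy": 0, "dz": 0, "rx": 0, "ry": 0, "rz": 0, "jaw": 0},
  {"dx": -0.02, "dy": 0, "dz": 0, "rx": 0, "ry": 0, "rz": 0, "jaw": 0},
  {"dx": -0.0275, "dy": 0, "dz": 0, "rx": 0, "ry": 0, "rz": 0, "jaw": 0},
  {"dx": -0.0275, "dy": 0, "dz": 0, "rx": 0, "ry": 0, "rz": 0, "jaw": 0},
  {"dx": -0.0275, "dy": 0, "dz": 0, "rx": 0, "ry": 0, "rz": 0, "jaw": 0},
])

```text
t: 12.42
tcp_pos: [0.537, -0.0046, 0.069]
eef_rot: [-3.14, -0.006, 0.146]
force: [6.9, 1.1, -8.8]
gripper_width: 0.248
```

```bash
python3 look.py 8|egrep 'pointer|mark|^1|pad'; sed -i "s/side6/side8/;s/scene6/scene8/;s/c7/c8/" m.py; python3 m.py >/dev/null
```

```text
12.425 [ 0.537  -0.0046  0.069 ] [-3.14  -0.006  0.146] [ 6.9  1.1 -8.8] 0.2482277173386576
wrist pointer [524.6  79.4] 0.27 [0.6346 0.0988 0.0225]
wrist pad [349.5  71.8] 0.63 [0.5353 0.0811 0.075 ]
scene pointer [300.8 195.7] 0.94 [ 0.6439 -0.0707  0.0225]
scene mark [300.6 190.5] 0.57 [ 0.6362 -0.0899  0.0205]
scene pad [359.1 219.3] 0.86 [0.552  0.1015 0.075 ]
side pointer [327.2 210.3] 0.77 [ 0.6441 -0.0625  0.0225]
side mark [334.1 209.8] 0.5 [ 0.6298 -0.0729  0.0205]
side pad [347.4 250. ] 0.61 [0.529  0.1104 0.075 ]
```

View pics/c8.png

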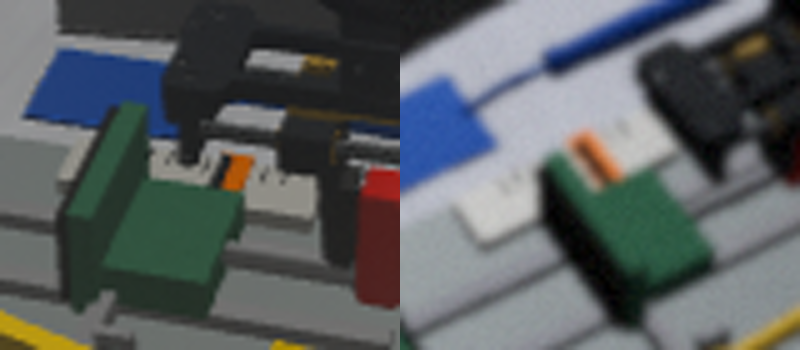

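The pointer is now at the +x edge of the orange clip (side crop (222,172) against the mark at (235,172)), and about 5 mm remain. The last pull fell about 3 mm short of its command, so I'll command 8 mm.

send_rows([
  {"dx": -0.01, "dy": 0, "dz": 0, "rx": 0, "ry": 0, "rz": 0, "jaw": 0},
  {"dx": -0.02, "dy": 0, "dz": 0, "rx": 0, "ry": 0, "rz": 0, "jaw": 0},
  {"dx": -0.02, "dy": 0, "dz": 0, "rx": 0, "ry": 0, "rz": 0, "jaw": 0},
  {"dx": -0.02, "dy": 0, "dz": 0, "rx": 0, "ry": 0, "rz": 0, "jaw": 0},
  {"dx": -0.02, "dy": 0, "dz": 0, "rx": 0, "ry": 0, "rz": 0, "jaw": 0},
])

```text
t: 13.95
tcp_pos: [0.5316, -0.0052, 0.0691]
eef_rot: [-3.14, -0.012, 0.147]
force: [8.0, 1.5, -9.1]
gripper_width: 0.251
```

```bash
python3 look.py 9|egrep 'pointer|mark|^1|pad'; sed -i "s/side8/side9/;s/scene8/scene9/;s/c8/c9/" m.py; python3 m.py >/dev/null
```

```text
13.95 [ 0.5316 -0.0052  0.0691] [-3.14  -0.012  0.147] [ 8.   1.5 -9.1] 0.2506529494609332
wrist pad [360.6  69.6] 0.97 [0.5338 0.0818 0.075 ]
scene pointer [307.1 195.5] 0.71 [ 0.6271 -0.064   0.0225]
scene pad [361.2 216.7] 0.88 [0.543  0.0963 0.075 ]
side pointer [331.  209.7] 0.59 [ 0.6362 -0.0681  0.0225]
side mark [334.5 209.8] 0.55 [ 0.6289 -0.0732  0.0205]
side pad [347.8 250.6] 0.61 [0.5276 0.1118 0.075 ]
```

View pics/c9.png

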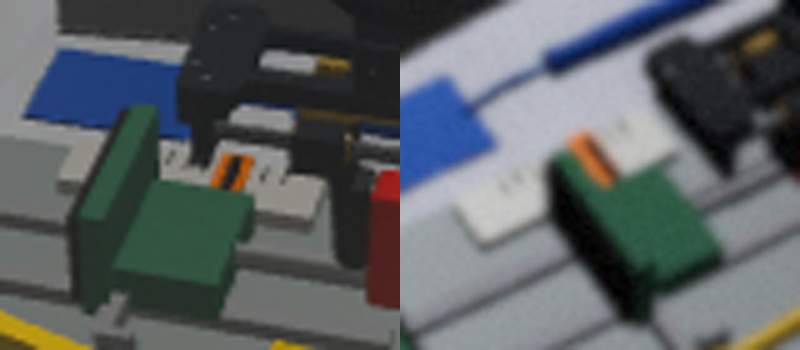

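The pointer is centred in the orange mark (side crop (233,172), with orange on both sides). I'll check that it's steady and the catch is still down, then hand in.

Run:
```python
from h import *
vision.grab_frame('side')
for k in ('pad','pointer','mark'): print(k,[np.round(x['centre'],1) for x in spot_point(k,'side')[:1]])
s=r.state();print(s['t'],s['tcp_pos'].round(4),s['force'].round(1),abs(s['dq']).max().round(4),s['gripper_width'])
if abs(s['tcp_pos'][0]-.5316)<.003: print(workorder.job_done())
```

```text
pad [array([349.8, 252.2])]
pointer [array([329.4, 209.4])]
mark []
15.05 [ 0.5317 -0.0052  0.0691] [ 7.5  0.7 -8.6] 0.0018 0.24677957669467498
the job is handed in; nothing more can be done
None
```

I pressed the catch down until it stayed by itself and took the hand off it. I then pulled the red grip out about 56 mm, until the black pointer stood in the orange mark. The job is handed in with the arm still holding the grip there; no verdict was reported.

- **Pointer:** the last side picture shows the pointer in the middle of the mark, with orange on both sides. In the final check the network found the pointer and the pad but missed the mark.
- **Grip:** the arm was still, with about 7.5 N of spring pull at the wrist and the gripper closed on the grip.
- **Catch:** the pad stayed low, at row 252 in the side camera against 242 when up. I judged the catch from pictures, not from a measured angle.
- **Other things:** I made no final position check on the saucer, spoon, scraper or carry box. The arm was never taken near the saucer or spoon, and nothing looked moved in the pictures.

My first move was refused because a row left out some keys, and nothing moved. The later pulls fell about 3 mm short of the command, so I pulled in three steps, checking pictures after each one.

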